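Slide the painted dish into the drying rack

TASK

Slide the ware board that carries the shallow painted dish under the slatted roof of the low green drying rack, through its open front, until the board is fully home against the back bar, with the dish still in its place on the board. Move the board by its upright grip: the paint is wet, so do not touch the dish. Leave the other board, with the tall teacup, where it is.

Things in the scene. Friction and masses are not known exactly. Their poses are not given: they have to be found in the camera images.
- dish_board: loose wooden board 170 x 110 x 12 mm, 0.2 to 0.45 kg, flat on the table left or right of the rack's front, carrying the dish. Origin: centre of its underside; x along its length away from the grip, z up. Upright grip, 22 mm wide (y), 30 mm long (x), centred at x = -70 mm, top 75 mm above the table, towards the robot at first. To be slid on the table, not lifted
- dish: loose shallow white porcelain dish with blue dots, 90 mm across the rim, 22 mm high, about 90 g; origin at the centre of its foot. It stands on the dish board about 30 mm ahead (+x) of the board's centre
- cup_board: an identical board with the same grip and axes, carrying a white teacup 70 mm wide and 85 mm tall; it starts on the other side
- rack: low green pipe rack, fixed. Origin: on the table, middle of its mouth (open front, towards the robot); x inwards, z up. Mouth 142 mm wide between side pipes, 186 over all; slatted roof from x = 0 to 130 mm, underside 66 and top 78 mm up; posts 92 mm tall. Near face of the back bar, low at the table: x = 105 mm. Fully home, the board's origin is at x = 20 mm and its grip 50 mm before the mouth
Things that resemble listed ones, but are neither listed nor needed, are in the scene too. Leave any blue or red look-alike of the rack alone. There is more than one size of the dish; the one meant has the size given above.

How it is judged:
At the end, for the whole second after the job is handed in: Dish board flat in the rack, within 12 mm of the back bar, 30 mm of the middle line and 0.2 rad of its direction; the dish level on the board, within about 25 mm of where it stood; both at rest; the teacup's board within 20 mm of its start (x of dish_board in the frame of rack between 0.008 and 0.035 m and y of dish_board in the frame of rack between -0.03 and 0.03 m and angle between the x axis of dish_board and the x axis of rack, either way round below 0.2 rad and angle between dish_board's own z axis and vertical below 0.05 rad and x of dish in the frame of dish_board between 0 and 0.055 m and y of dish in the frame of dish_board between -0.028 and 0.028 m and angle between dish's own z axis and vertical below 0.08 rad and linear speed of each of dish_board, dish below 0.01 m/s and distance of cup_board from where it was at the start of the episode below 0.02 m); the robot touches nothing.
It fails at once if the robot touches the wet dish (contact force between any of the fingers, the arm and dish above 0.5 N).
It fails at once if the board with the teacup is pushed more than 20 mm (distance of cup_board from where it was at the start of the episode above 0.02 m).
It also fails if it takes over 45 s, if anything falls off the work surface, if the arm or the gripper's body presses on something with over 40 N, if the wrist force passes 120 N, or if a joint passes its speed limit or range.

ROBOT

A 7-joint arm with a two-finger parallel gripper is mounted at the origin on the work surface. World frame = base frame: x ahead of the robot, y to its left, z up, the work surface at z = 0. Lengths are in m, angles in rad, forces in N, time in s.
With the tool pointing down it reaches from about 0.4 to 0.925 m from the base axis. Payload 4.1 kg.
Tool frame: the origin (TCP) lies midway between the tips of the shut fingers; the grasp point (between the pads) lies behind it (ctrl.hold_point_z is the z of the grasp point in the tool frame, in m); z points along the fingers, y is the line along which they close (so a half turn about z gives the same grasp; the last joint's range is limited). The gripper opens to 85 mm and grips with 20 to 120 N. Pads are 22 mm wide; open, the fingers measure 114 mm over their backs; the gripper's body (76 mm by 85 mm) begins 54 mm behind the grasp point. The pads swing forward as they close: fully open they stand 13 mm farther back than shut.
Start: joints at [1.15, 0.398, 0.045, 1.537, -0.019, 1.207, -0.051], TCP at [0.206, -0.617, 0.231] pointing down, gripper open.
Joint ranges: [-2.82, 2.82], [-0.49, 2.23], [-1.37, 1.46], [0, 2.46], [-1.36, 4.5], [0.23, 2], [-2.94, 2.94]. Speed limits (rad/s): [2.57, 2.57, 3.14, 3.14, 3.14, 3.14, 3.14].

INTERFACE

Orientations are given as [roll, pitch, yaw] about the fixed x, y, z axes, in that order (R = Rz(yaw) Ry(pitch) Rx(roll)).
In Python, from plant import ctrl gives the robot as it stands.
- The arm moves only by the tool jog_arm, never from a script. Its argument "rows" is a list that holds one entry, the list of rows, each a list of 7 numbers: the shift along the tool's x, y, z in m, then the turn, a rotation vector about the tool's x, y, z in degrees, then the opening, from 0 (shut) to 1 (fully open). In form: [[[dx, dy, dz, wx, wy, wz, claw], ...]]. A call has exactly 5 rows; each row shifts and turns the commanded pose from where the row before left it, along the tool's axes as they then stand; what a row does not reach is not made up. A row lasts 1/8 s, in which the tool goes at most 62.5 mm and 10.7 degrees, less where a joint would pass 70% of its speed; a pose out of reach is approached as far as the arm can. A call is refused whole if a number of a shift passes 0.0625 or a number of a turn 10.7, either way. A call with a gripper value outside its range is refused whole. The fingers move at their own pace and stop on an object; "newtons" is the grip in N (left out, the last holds). Time passes only in rows, so rows that do not move let the fingers close, or fill a call up. It gives the time, the measured TCP pose, the force, the opening and the grip force at its end, in the units of the state.
- ctrl.get_obs(): the state, without advancing time (a new reading comes with each control period).
- ctrl.snapshot(name): name is "side" or "top"; returns the picture (480x640x3 uint8, red, green, blue); there is no depth.
- ctrl.camera_info(name): a dict with "fx", "fy", "cx", "cy" (pixels), "k1" (the pictures are not rectified: a ray, as slopes to the right and down, at radius r is drawn at 1 + k1 r^2 times it, then the intrinsics apply), "rvec" (rotation vector, rad) and "tvec" (3), from world to camera coordinates, as OpenCV has them. Camera axes: x right, y down, z forward; pixel columns grow to the right and rows downward; lengths in m; the calibration is good to about 2 mm. A picture is of the moment at which its call begins. camera_info takes no time and is no camera call.
- ctrl.close_job(): hands the job in; it is judged then, once.
Trained networks look in the newest picture that a camera, given by its name, has taken for a name from the list of things; names that differ only in an ending like _2 or _b are one class to them, and where a whole thing is asked for, a point or a joint stands for the part that bears it (a point fixed in the world has none). Each returns a list of dicts, best first, with "score" (0 to 1); they miss things now and then, are a little off and sometimes report something else, mostly with a low value. They report only what shows in the picture. A call takes as long as a camera call. They do not tell look-alikes from the thing itself.
- ctrl.find_in(camera, thing): "location" ([x, y, z] in m, in world coordinates, good to about 4 mm: the middle of the surface that is visible of it).
- ctrl.place_of(camera, thing): "location" ([x, y, z] in m, in world coordinates, good to about 4 mm: a listed point, or the origin of a listed thing).
The state is a dict: "t": time; "q": joint angles; "dq": joint speeds; "effort": joint torques, N m; "eef_pos": TCP position; "ee_rot": TCP orientation; "force": force on the tool from outside, world axes, zero at the start; "ft_torque": the same for the moment, N m; "grip_width": finger opening in m; "grip_force": force on a finger pad.
Only numpy, scipy, OpenCV 4.12 (cv2) and the standard library are available. Lean on these libraries where they do the work, as an engineer would, in place of code of your own. Each camera call takes 0.05 s, during which the arm holds its last target. There are 200 camera calls.

## Working session

There is one attempt and no reset: what is moved stays moved. The work goes in short steps, Python scripts to look and compute and a tool call to move; the robot and the scene stay as the last step left them, time stands still between calls to the robot, and variables do not carry over. Pictures are saved under pics/ and viewed, at most 10 in all, crops included, and the job is handed in when it is done.

Besides the shell and the picture viewer there is one more tool, called as name(argument=value, ...) on one line, values as JSON. jog_arm: Moves the arm, as the interface text tells. Its arguments: {"type":"object","properties":{"rows":{"type":"array","items":{"type":"array","items":{"type":"array","items":{"type":"number"}}}},"newtons":{"type":"number"}},"required":["rows"]}

```bash
mkdir -p pics
python3 - <<'E'
from plant import ctrl
import cv2,numpy as np
for n in("top","side"):
    im=ctrl.snapshot(n); cv2.imwrite(f"pics/{n}0.png",im[:,:,::-1])
    c=ctrl.camera_info(n); print(n,c)
    for th in("dish_board","dish","cup_board","rack"):
        for d in ctrl.place_of(n,th)[:4]: print(th,np.round(d["location"],3),round(d["score"],2))
o=ctrl.get_obs(); print(o,ctrl.hold_point_z)
E
```

```text
top {'fx': 461.4807280848803, 'fy': 461.4807280848803, 'cx': 324.80999626875297, 'cy': 237.07536077533518, 'k1': 0.03788018794242592, 'rvec': array([ 2.15527446, -2.1072685 ,  0.19110181]), 'tvec': array([0.02008993, 0.42807442, 1.11746302])}
dish_board [0.524 0.262 0.003] 0.86
dish [0.558 0.258 0.012] 0.88
dish [ 0.349 -0.068 -0.   ] 0.67
dish [ 0.38   0.092 -0.002] 0.62
cup_board [ 0.546 -0.277  0.001] 0.84
rack [ 0.236 -0.263 -0.002] 0.97
rack [ 0.652  0.023 -0.003] 0.66
rack [0.151 0.312 0.003] 0.58
side {'fx': 551.2132219518456, 'fy': 551.2132219518456, 'cx': 320.06265582203497, 'cy': 238.10123862609188, 'k1': -0.09083073074954458, 'rvec': array([ 0.60596861,  2.57264982, -1.23448151]), 'tvec': array([ 0.34501686, -0.0971445 ,  1.27541121])}
dish_board [0.527 0.26  0.   ] 0.89
dish_board [ 0.657  0.024 -0.003] 0.37
dish [ 0.351 -0.07   0.001] 0.95
dish [0.557 0.252 0.013] 0.92
dish [ 0.378  0.09  -0.   ] 0.92
cup_board [ 0.542 -0.277 -0.005] 0.93
rack [0.654 0.027 0.001] 0.91
rack [ 0.151  0.313 -0.   ] 0.9
rack [ 0.232 -0.265 -0.003] 0.63
{'t': 0.5, 'q': array([ 1.1499833 ,  0.39842691,  0.04510631,  1.53668133, -0.0187061 ,
        1.20687021, -0.05069536]), 'dq': array([-2.76879576e-03, -5.93804700e-05,  8.54115961e-04,  3.33806130e-04,
        2.01405078e-03, -5.64032867e-04,  5.24950069e-05]), 'effort': array([-7.98270466e-04, -4.74569535e+01,  1.36152595e+00, -2.54266119e+01,
        1.15524279e-02,  1.97747126e-03,  1.00922986e-05]), 'eef_pos': array([ 0.20561186, -0.61662471,  0.23129318]), 'ee_rot': array([3.14155575e+00, 1.18680501e-05, 3.21881777e-01]), 'force': array([-0.04622902, -0.38827301, -0.50816821]), 'ft_torque': array([ 0.02681159, -0.01419062, -0.02779978]), 'grip_force': 0.0, 'grip_width': 0.08547970320840029} -0.0187
```

View pics/top0.png

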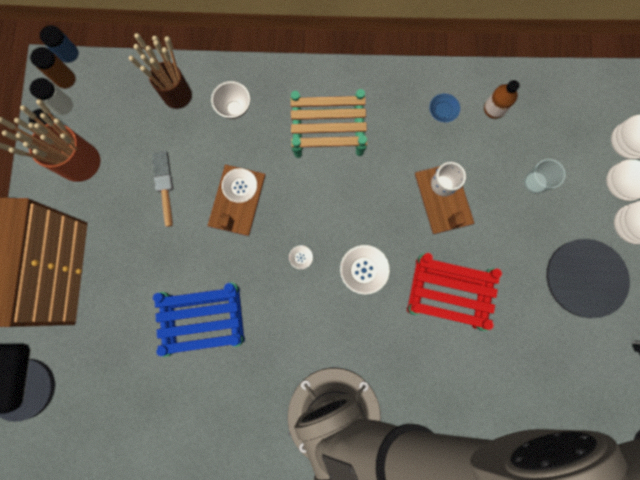

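View pics/side0.png

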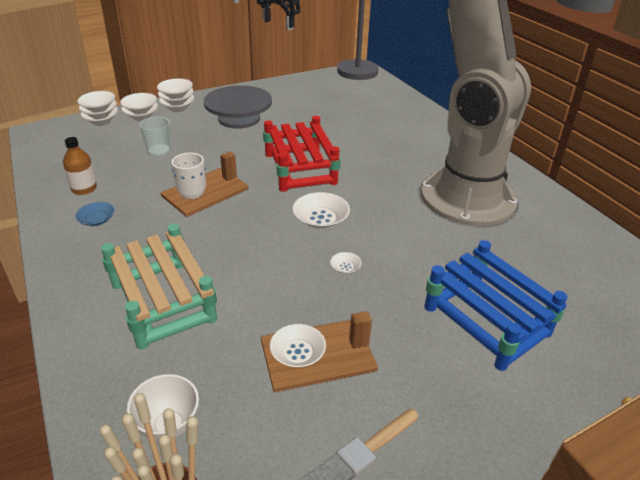

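The top view has the dish candidates at (240,185) on a board, (301,257) small, and (364,269) large. The one on the board beside the grip at (228,222) is the one meant. The racks are green (329,120), blue (200,322) and red (455,290); green fits. The teacup board is at (445,198), on the right. Next I'll rectify this region to metric views, which also serve as the confirming crop.

```bash
cat > h.py <<'E'
import numpy as np,cv2
from plant import ctrl
def proj(n,P):
    c=ctrl.camera_info(n);R=cv2.Rodrigues(c["rvec"])[0]
    p=np.asarray(P,float)@R.T+c["tvec"];s=p[...,:2]/p[...,2:]
    s=s*(1+c["k1"]*(s**2).sum(-1,keepdims=True))
    return s*[c["fx"],c["fy"]]+[c["cx"],c["cy"]]
def rect(n,im,z,x0,x1,y0,y1,ppm=1000):
    # rows: x decreasing downwards ; columns: y decreasing to the right
    X,Y=np.meshgrid(np.arange(x1,x0,-1/ppm),np.arange(y1,y0,-1/ppm),indexing="ij")
    m=proj(n,np.stack([X,Y,0*X+z],-1)).astype(np.float32)
    return cv2.remap(im,m[...,0],m[...,1],cv2.INTER_LINEAR)
E
python3 - <<'E'
from h import *
im=cv2.imread("pics/top0.png")
r=rect("top",im,.012,.40,.66,.12,.40,1000)
h=cv2.cvtColor(r,cv2.COLOR_BGR2HSV)
m=((h[...,0]<22)&(h[...,1]>90)).astype(np.uint8)
m=cv2.morphologyEx(m,cv2.MORPH_OPEN,np.ones((5,5)))
cs=cv2.findContours(m,cv2.RETR_EXTERNAL,cv2.CHAIN_APPROX_NONE)[0];c=max(cs,key=cv2.contourArea)
q=cv2.boxPoints(cv2.minAreaRect(c));print("board",cv2.minAreaRect(c))
print(np.c_[.66-q[:,1]/1000,.40-q[:,0]/1000])
cv2.polylines(r,[q.astype(int)],True,(0,255,0),1)
s=rect("top",im,.078,.60,.86,-.10,.18,1000)
h=cv2.cvtColor(s,cv2.COLOR_BGR2HSV)
m=((h[...,0]<25)&(h[...,1]>80)&(h[...,2]>110)).astype(np.uint8)
m=cv2.morphologyEx(m,cv2.MORPH_OPEN,np.ones((4,4)))
n,l,st,ce=cv2.connectedComponentsWithStats(m)
pts=[]
for i in range(1,n):
    if st[i,4]>300:
        cc=cv2.findContours((l==i).astype(np.uint8),cv2.RETR_EXTERNAL,cv2.CHAIN_APPROX_NONE)[0][0]
        b=cv2.boxPoints(cv2.minAreaRect(cc));print("slat",np.round(np.c_[.86-b[:,1]/1000,.18-b[:,0]/1000],3).tolist())
cv2.imwrite("pics/crop1.png",np.hstack([r,s]))
E
```

```text
board ((139.054931640625, 133.97262573242188), (110.11486053466797, 170.16529846191406), 12.171459197998047)
[[0.4544655  0.33270353]
 [0.6208057  0.2968262 ]
 [0.5975893  0.18918663]
 [0.43124914 0.22506392]]
slat [[0.777999997138977, 0.125], [0.7879999876022339, -0.06499999761581421], [0.7620000243186951, -0.06599999964237213], [0.7519999742507935, 0.12399999797344208]]
slat [[0.7440000176429749, 0.12300000339746475], [0.7540000081062317, -0.06599999964237213], [0.7289999723434448, -0.06700000166893005], [0.718999981880188, 0.12200000137090683]]
slat [[0.7070000171661377, 0.12200000137090683], [0.7170000076293945, -0.06800000369548798], [0.6919999718666077, -0.07000000029802322], [0.6819999814033508, 0.11999999731779099]]
slat [[0.6710000038146973, 0.09700000286102295], [0.6790000200271606, -0.04699999839067459], [0.6539999842643738, -0.04800000041723251], [0.6470000147819519, 0.09600000083446503]]
```

View pics/crop1.png

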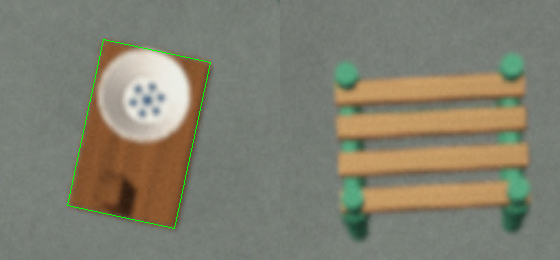

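The crop confirms it: a dish about 90 mm across stands on a 170x110 board, with the grip at crop pixel (120,190). The board centre is (0.526, 0.261), yaw -12.2°, and the grip is about (0.458, 0.276). The green rack's mouth is about (0.652, 0.025), yaw +3°, with slats 190 mm wide as expected. Approach.

jog_arm(rows=[[[0.047,-0.037,0,0,0,10.2,1],[0.04,-0.045,0,0,0,10.2,1],[0.031,-0.051,0,0,0,10.2,1],[0.022,-0.056,0,0,0,0,1],[0.022,-0.056,0,0,0,0,1]]], newtons=60)

```text
t: 1.12
eef_pos: [0.3714, -0.3651, 0.2317]
ee_rot: [3.141, -0.001, -0.21]
force: [0.5, -0.2, 0.2]
grip_width: 0.0854
grip_force: 0.0
```

jog_arm(rows=[[[0.02,-0.058,0,0,0,0,1],[0.02,-0.058,0,0,0,0,1],[0.02,-0.058,0,0,0,0,1],[0.015,-0.058,0,0,0,0,1],[-0.015,-0.058,0,0,0,0,1]]])

```text
t: 1.75
eef_pos: [0.4914, -0.0935, 0.2316]
ee_rot: [-3.141, -0.002, -0.209]
force: [0.1, 0.9, 0.5]
grip_width: 0.0853
grip_force: 0.0
```

jog_arm(rows=[[[-0.018,-0.058,0,0,0,0,1],[-0.018,-0.058,0,0,0,0,1],[-0.018,-0.058,0,0,0,0,1],[-0.018,-0.058,0,0,0,0,1],[-0.018,-0.058,0,0,0,0,1]]])

```text
t: 2.38
eef_pos: [0.4617, 0.2085, 0.2317]
ee_rot: [-3.141, -0.001, -0.21]
force: [2.5, 0.4, -0.4]
grip_width: 0.0851
grip_force: 0.0
```

jog_arm(rows=[[[-0.01,-0.035,0.02,0,0,0,1],[-0.01,-0.027,0.02,0,0,0,1],[0,0,0.03,0,0,0,1],[0,0,0.02,0,0,0,1],[0,0,0,0,0,0,1]]])

```text
t: 3.0
eef_pos: [0.4543, 0.2708, 0.14]
ee_rot: [3.139, 0.002, -0.21]
force: [0.0, -0.2, 0.0]
grip_width: 0.0854
grip_force: 0.0
```

Run:
```python
from h import *
im=ctrl.snapshot("side")[:,:,::-1].copy()
c=np.array([.526,.261]);a=-.2125;ux=np.array([np.cos(a),np.sin(a)]);uy=np.array([-ux[1],ux[0]])
P=[np.r_[c+ux*x+uy*y,.075] for x,y in((-.085,-.011),(-.055,-.011),(-.055,.011),(-.085,.011))]
q=proj("side",P);print(q)
x0,y0=200,200
big=cv2.resize(im[y0:y0+200,x0:x0+260],None,fx=3,fy=3,interpolation=cv2.INTER_CUBIC)
cv2.polylines(big,[((q-[x0,y0])*3+1).astype(int)],True,(0,255,0),1)
cv2.imwrite("pics/side1.png",big)
```

```text
[[368.1634264  308.3615292 ]
 [350.29600922 311.6068964 ]
 [354.50412714 321.51960526]
 [372.66996038 318.13445384]]
```

View pics/side1.png

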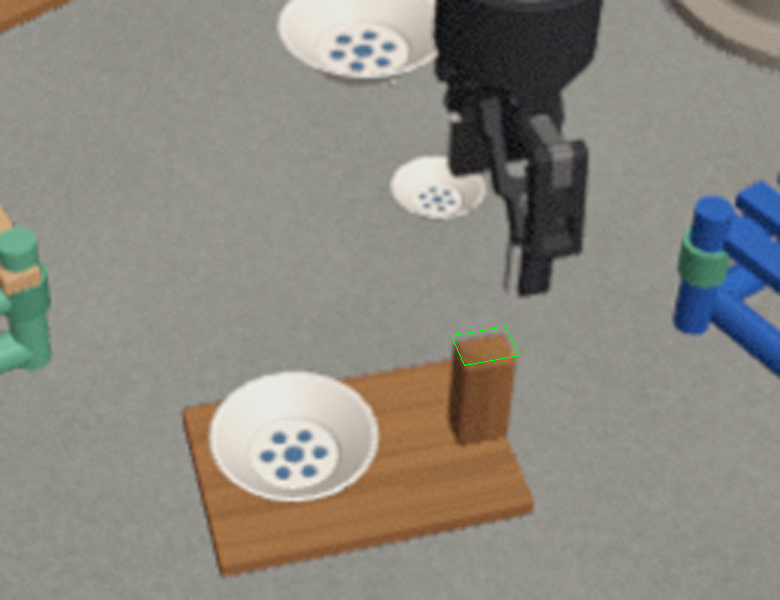

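The enlarged side view shows the predicted grip-top outline, centred near (485,345), lying on the real grip top within 1–2 mm. Descend and grip.

jog_arm(rows=[[[0.002,-0.006,0.01,0,0,0,1],[0,0,0.03,0,0,0,1],[0,0,0.03,0,0,0,1],[0,0,0.03,0,0,0,1],[0,0,0.004,0,0,0,1]]])

```text
t: 3.68
eef_pos: [0.4577, 0.2765, 0.0359]
ee_rot: [3.14, 0.002, -0.21]
force: [-1.0, 0.3, -0.3]
grip_width: 0.0851
grip_force: 0.0
```

jog_arm(rows=[[[0,0,0,0,0,0,0.6],[0,0,0,0,0,0,0.4],[0,0,0,0,0,0,0.2],[0,0,0,0,0,0,0],[0,0,0,0,0,0,0]]], newtons=60)

```text
t: 4.3
eef_pos: [0.4591, 0.2774, 0.0382]
ee_rot: [-3.141, -0.001, -0.21]
force: [0.5, -0.3, 6.7]
grip_width: 0.0214
grip_force: 60.0
```

jog_arm(rows=[[[0,0,0,0,0,0,0],[0,0,0,0,0,0,0],[0,0,0,0,0,0,0],[0,0,0,0,0,0,0],[0,0,0,0,0,0,0]]])

```text
t: 4.92
eef_pos: [0.4592, 0.2774, 0.0382]
ee_rot: [-3.141, -0.001, -0.21]
force: [-0.8, -0.7, 6.4]
grip_width: 0.0213
grip_force: 60.0
```

jog_arm(rows=[[[0,0.005,0,0,0,0,0],[0,0.01,0,0,0,0,0],[0,0.014,0,0,0,0,0],[0.001,0.014,0,0,0,0,0],[0.001,0.014,0,0,0,0,0]]], newtons=80)

```text
t: 5.55
eef_pos: [0.4496, 0.2218, 0.0383]
ee_rot: [-3.138, -0.002, -0.209]
force: [0.9, 5.0, 6.7]
grip_width: 0.0207
grip_force: 79.1
```

jog_arm(rows=[[[0.003,0.014,0,0,0,-1.5,0],[0.003,0.014,0,0,0,-1.5,0],[0.002,0.014,0,0,0,-1.5,0],[0.002,0.014,0,0,0,-1.5,0],[0.002,0.014,0,0,0,-1.5,0]]])

```text
t: 6.18
eef_pos: [0.4501, 0.151, 0.0383]
ee_rot: [-3.139, -0.002, -0.077]
force: [-0.7, 6.2, 7.6]
grip_width: 0.0213
grip_force: 79.3
```

jog_arm(rows=[[[0.001,0.014,0,0,0,-1.5,0],[0.001,0.014,0,0,0,-1.5,0],[0,0.014,0,0,0,-1.5,0],[0,0.014,0,0,0,-1.5,0],[0,0.014,0,0,0,-1.5,0]]])

```text
t: 6.8
eef_pos: [0.4504, 0.0809, 0.0382]
ee_rot: [-3.14, -0.003, 0.054]
force: [0.4, 3.9, 8.0]
grip_width: 0.0214
grip_force: 79.3
```

jog_arm(rows=[[[0,0.014,0,0,0,0,0],[0,0.014,0,0,0,0,0],[0,0.014,0,0,0,0,0],[0,0.014,0,0,0,0,0],[0,0.009,0,0,0,0,0]]])

```text
t: 7.42
eef_pos: [0.4539, 0.0157, 0.0382]
ee_rot: [-3.14, -0.003, 0.052]
force: [0.4, 5.7, 8.4]
grip_width: 0.0214
grip_force: 79.5
```

Run:
```python
from h import *
im=ctrl.snapshot("top")[:,:,::-1].copy(); t=im.copy()
for th in("dish_board","dish","rack"):
    for d in ctrl.place_of("top",th)[:3]: print(th,np.round(d["location"],3),round(d["score"],2))
print(ctrl.get_obs()["eef_pos"])
cv2.imwrite("pics/side2.png",rect("top",t,.012,.42,.82,-.15,.25,1400))
```

```text
dish [0.38  0.095 0.001] 0.87
dish [ 0.348 -0.072  0.   ] 0.7
rack [ 0.236 -0.262 -0.   ] 0.91
rack [ 0.651  0.022 -0.005] 0.89
rack [0.149 0.315 0.005] 0.67
[0.45390094 0.01446009 0.03820882]
```

View pics/side2.png

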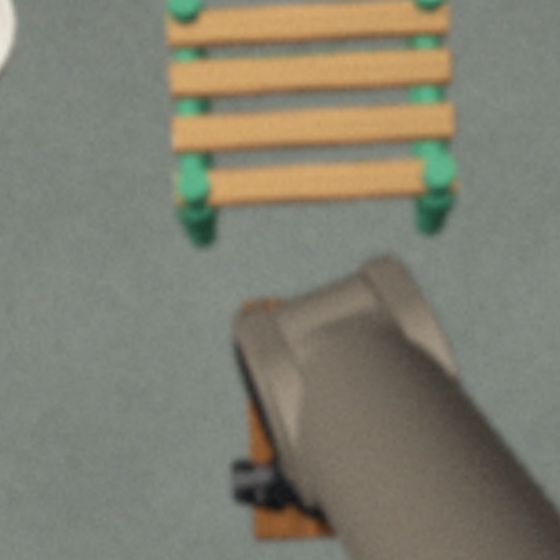

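The board's left edge runs from (255,540) to (247,300), so it is yawed about +2–3° and centred near (0.521, 0.018). The post bases at (202,235) and (431,225) put the rack's midline at y≈0.024, so they line up. Push in along tool x.

jog_arm(rows=[[[0.005,0,0,0,0,0,0],[0.01,0,0,0,0,0,0],[0.014,0,0,0,0,0,0],[0.014,0,0,0,0,0,0],[0.014,0,0,0,0,0,0]]])

```text
t: 8.25
eef_pos: [0.503, 0.016, 0.038]
ee_rot: [3.137, 0.015, 0.05]
force: [-17.7, -0.9, 30.8]
grip_width: 0.021
grip_force: 82.8
```

Run:
```python
from h import *
im=ctrl.snapshot("side")[:,:,::-1].copy()
for th in("dish_board","dish","rack"):
    for d in ctrl.place_of("side",th)[:3]: print(th,np.round(d["location"],3),round(d["score"],2))
print(ctrl.get_obs()["eef_pos"])
cv2.imwrite("pics/side3.png",cv2.resize(im[180:400,60:360],None,fx=2.5,fy=2.5,interpolation=cv2.INTER_CUBIC))
```

```text
dish [0.379 0.09  0.004] 0.71
dish [0.605 0.02  0.014] 0.56
rack [0.155 0.312 0.002] 0.85
rack [ 0.231 -0.266 -0.002] 0.84
rack [ 0.656  0.026 -0.   ] 0.67
[0.50684429 0.01639679 0.03806376]
```

View pics/side3.png

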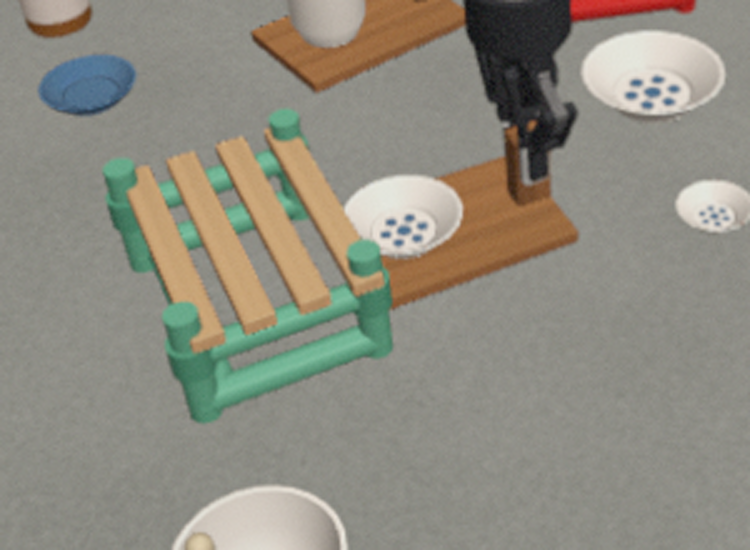

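Board front is at the mouth, between the posts, with the dish in place (about 0.605, 0.020). The downward press is 30 N, so I'll check whether it is still pressing and relieve it.

jog_arm(rows=[[[0,0,-0.001,0,0,0,0],[0,0,-0.001,0,0,0,0],[0,0,0,0,0,0,0],[0,0,0,0,0,0,0],[0,0,0,0,0,0,0]]])

```text
t: 9.07
eef_pos: [0.5095, 0.0176, 0.0389]
ee_rot: [3.142, 0.001, 0.052]
force: [0.2, -0.0, -3.3]
grip_width: 0.0211
grip_force: 78.2
```

jog_arm(rows=[[[0.004,0,0.001,0,0,0,0],[0.008,0,0,0,0,0,0],[0.01,0,0,0,0,0,0],[0.01,0,0,0,0,0,0],[0.01,0,0,0,0,0,0]]])

```text
t: 9.7
eef_pos: [0.5525, 0.0199, 0.0383]
ee_rot: [3.141, 0.0, 0.052]
force: [-1.2, 0.4, -1.2]
grip_width: 0.0211
grip_force: 78.6
```

jog_arm(rows=[[[0.01,0,0,0,0,0,0],[0.01,0,0,0,0,0,0],[0.008,0,0,0,0,0,0],[0.006,0,0,0,0,0,0],[0.004,0,0,0,0,0,0]]])

```text
t: 10.32
eef_pos: [0.5899, 0.0219, 0.0383]
ee_rot: [3.141, 0.0, 0.052]
force: [-1.2, -0.1, 0.5]
grip_width: 0.0213
grip_force: 78.8
```

jog_arm(rows=[[[0.003,0,0,0,0,0,0],[0.002,0,0,0,0,0,0],[0.002,0,0,0,0,0,0],[0.002,0,0,0,0,0,0],[0,0,0,0,0,0,0]]])

```text
t: 10.95
eef_pos: [0.5991, 0.0224, 0.0383]
ee_rot: [3.142, -0.001, 0.052]
force: [-0.1, -0.3, -0.7]
grip_width: 0.0215
grip_force: 78.8
```

jog_arm(rows=[[[0.002,0,0,0,0,0,0],[0.002,0,0,0,0,0,0],[0.002,0,0,0,0,0,0],[0.001,0,0,0,0,0,0],[0,0,0,0,0,0,0]]])

```text
t: 11.58
eef_pos: [0.6046, 0.0226, 0.0383]
ee_rot: [3.141, 0.003, 0.052]
force: [-5.1, 0.1, 3.2]
grip_width: 0.0214
grip_force: 79.4
```

Contact with the back bar (-5 N while stationary, at the expected x). Relax and release.

jog_arm(rows=[[[-0.001,0,0,0,0,0,0],[0,0,0,0,0,0,0.3],[0,0,0,0,0,0,0.6],[0,0,0,0,0,0,0.8],[0,0,0,0,0,0,0.8]]])

```text
t: 12.2
eef_pos: [0.6051, 0.0228, 0.0384]
ee_rot: [-3.142, -0.001, 0.052]
force: [-0.3, -0.1, -0.3]
grip_width: 0.0685
grip_force: 0.0
```

jog_arm(rows=[[[0,0,-0.005,0,0,0,0.8],[0,0,-0.02,0,0,0,0.8],[0,0,-0.04,0,0,0,0.8],[0,0,-0.05,0,0,0,0.8],[0,0,-0.05,0,0,0,0.8]]])

```text
t: 12.82
eef_pos: [0.6048, 0.0229, 0.2065]
ee_rot: [3.142, -0.002, 0.052]
force: [0.9, -0.8, -0.1]
grip_width: 0.068
grip_force: 0.0
```

jog_arm(rows=[[[-0.04,0,-0.02,0,0,0,0.8],[-0.05,0,0,0,0,0,0.8],[-0.05,0,0,0,0,0,0.8],[-0.03,0,0,0,0,0,0.8],[0,0,0,0,0,0,0.8]]])

```text
t: 13.45
eef_pos: [0.4334, 0.0137, 0.2246]
ee_rot: [3.139, -0.002, 0.052]
force: [0.6, 0.7, -0.4]
grip_width: 0.0683
grip_force: 0.0
```

Run:
```python
from h import *
t=ctrl.snapshot("top")[:,:,::-1].copy();s=ctrl.snapshot("side")[:,:,::-1].copy()
for n in("top","side"):
  for th in("dish_board","dish","cup_board"):
    for d in ctrl.place_of(n,th)[:3]: print(n,th,np.round(d["location"],3),round(d["score"],2))
r=rect("top",t,.012,.55,.82,-.15,.2,1140)
s=cv2.resize(s[190:390,80:340],(400,308));r=r[:308,:400]
cv2.imwrite("pics/fin.png",np.hstack([r,s[:r.shape[0]]]))
```

```text
top dish [ 0.384  0.092 -0.   ] 0.84
top dish [0.702 0.028 0.012] 0.7
top cup_board [ 0.546 -0.276 -0.001] 0.82
side dish_board [ 0.676  0.023 -0.003] 0.77
side dish [ 0.35  -0.074  0.001] 0.87
side dish [0.706 0.026 0.013] 0.79
side dish [ 0.381  0.088 -0.   ] 0.78
side cup_board [ 0.542 -0.276 -0.004] 0.84
```

View pics/fin.png

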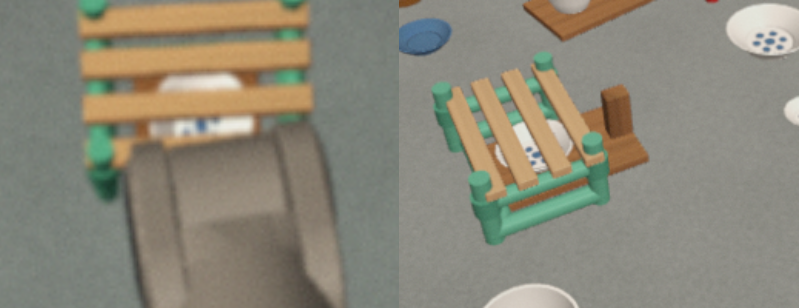

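Both views show the board centred under the green roof, at x≈0.676 against a target of 0.672. The dish is in place (about 0.704, 0.027) and the cup board has not moved. Hand in.

```bash
python3 -c "
from plant import ctrl
print(ctrl.close_job())"
```

```text
the job is handed in; nothing more can be done
None
```

The dish board is home against the back bar of the green rack with the dish in its place, the teacup board has not moved, and the job is handed in (no verdict was returned).

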